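# Vent the dry box and hold its sticky lid just open

### The arm

A 6-joint arm with a two-finger parallel gripper is mounted at the origin on the work surface. World frame = base frame: x ahead of the robot, y to its left, z up, the work surface at z = 0. Lengths are in m, angles in rad, forces in N, time in s.
With the tool pointing down it reaches from about 0.4 to 0.825 m from the base axis. Payload 7 kg.
Tool frame: the origin (TCP) lies at the centre of the arm's flange, where the gripper is bolted on; the fingertips stand 178 mm ahead of it and the grasp point (between the pads) lies arm.tcp_to_grasp ahead of it (arm.tcp_to_grasp is the distance from the TCP to the grasp point, in m); z points along the fingers, y is the direction in which the jaws open and shut (so a half turn about z gives the same grasp; the last joint's range is limited). The gripper opens to 88 mm and grips with 3 to 60 N. Pads are 19 mm wide; open, the fingers measure 130 mm over their backs; the gripper's body (78 mm by 193 mm) begins 47 mm behind the grasp point.
Start: joints at [-0.927, 0.359, 0.012, 0, -1.224, -0.288], TCP at [0.235, -0.633, 0.405] pointing down, gripper open.
Joint ranges: [-3.07, 3.07], [-1.43, 2.12], [-1.02, 1.25], [-3.03, 1.67], [-3.05, -0], [-3.03, 3.03]. Speed limits (rad/s): [2.39, 2.39, 3.01, 3.14, 3.14, 3.14].

### API

Orientations are given as [roll, pitch, yaw] about the fixed x, y, z axes, in that order (R = Rz(yaw) Ry(pitch) Rx(roll)).
In Python, from station import arm gives the robot as it stands.
- The arm moves only by the tool move_arm, never from a script. Its argument "deltas" is a list of rows, each a list of 6 numbers: the shift along the world's x, y, z in mm, then the turn, a rotation vector about the world's x, y, z in degrees. In form: [[tx, ty, tz, ax, ay, az], ...]. A call has exactly 5 rows; each row shifts and turns the commanded pose from where the row before left it; what a row does not reach is not made up. A row lasts 1/12 s, in which the tool goes at most 41.7 mm and 7.16 degrees, less where a joint would pass 70% of its speed; a pose out of reach is approached as far as the arm can. A call with a gripper value outside its range is refused whole. "claw" is the closure in counts, from 0 (fully open) to 255 (shut), set as the call begins (left out, the last holds). The fingers move at their own pace and stop on an object; "squeeze" is the grip in N (left out, the last holds). Time passes only in rows, so rows that do not move let the fingers close, or fill a call up. It gives the time, the measured TCP pose, the force and the opening at its end, in the units of the state.
- arm.get_state(): the state, without advancing time (a new reading comes with each control period).
- arm.grab_frame(name): name is "scene" or "top" or "wrist"; returns the picture (420x560x3 uint8, red, green, blue); there is no depth.
- arm.calibration(name): a dict with "intrinsics" (3x3 intrinsics, pixels), "T" (4x4, takes a point from camera to world coordinates); the wrist camera has in their place "mount" (4x4, takes a point from camera to tool coordinates, whose origin is the TCP and whose axes are the flange's). Camera axes: x right, y up, looking along -z (the intrinsics and any distortion apply to the point x, -y, -z); pixel columns grow to the right and rows downward; lengths in m; the calibration is good to about 2 mm. A picture is of the moment at which its call begins: read the wrist's pose just before it. calibration takes no time and is no camera call.
- arm.job_done(): hands the job in, once; it reports no verdict.
Trained networks look in the newest picture that a camera, given by its name, has taken for a name from the list of things; names that differ only in an ending like _2 or _b are one class to them, and where a whole thing is asked for, a point or a joint stands for the part that bears it (a point fixed in the world has none). Each returns a list of dicts, best first, with "score" (0 to 1); they miss things now and then, are a little off and sometimes report something else, mostly with a low value. They report only what shows in the picture. A call takes as long as a camera call.
- arm.spot_in(thing, camera): "xy" ([column, row] in pixels, amid what is visible of it).
- arm.masks_of(thing, camera): "pixels" (420x560 bool, what is visible of it) and "xy" ([column, row] in pixels, amid what is visible of it).
- arm.spot_point(thing, camera): "xy" ([column, row] in pixels: a listed point, or the origin of a listed thing).
The state is a dict: "t": time; "q": joint angles; "qd": joint speeds; "joint_efforts": joint torques, N m; "eef_pos": TCP position; "ee_rot": TCP orientation; "force": force on the tool from outside, world axes, zero at the start; "moment": the same for the moment, N m; "width": finger opening in m.
Only numpy, scipy, OpenCV 4.12 (cv2) and the standard library are available. Lean on these libraries where they do the work, as an engineer would, in place of code of your own. Each camera call takes 0.05 s, during which the arm holds its last target. There are 200 camera calls.

### The job

Vent the clear dry box by pushing the small lever at its side fully back, away from you. Then take its lid by its knob, pull it straight up past the sticky seal without letting it fly up, and hold it level and centred about 2 cm above the rim: finish still holding the knob, lid steady and touching nothing else, and leave the glassware and bottles around it where they are.

Things in the scene. Friction and masses are not known exactly. Their poses are not given: they have to be found in the camera images.
- drybox: Clear dry box with grey foot, black rubber rim and a separate lid; the box is fixed to the bench. 210 (x) x 230 (y) mm, rim 100 mm high, top of the shut lid at 112 mm. Origin: centre of its underside, on the bench; x points from its front to its rear, y to its left, where the vent valve reaches 182 mm out from the origin at 63 to 93 mm height.
- lid: Loose lid of the box, not hinged: 206 x 226 x 12 mm, white frame, clear pane, about 0.4 kg, knob in the middle. Origin: centre of its underside, z up; shut, it lies on the rim at box x = y = 0, z = 100 mm, axes as the box's. A plug hangs 10 mm below it, between sticky rubber seals: the lift rises to a peak of about 11 to 18 N (lid included) in the first 5 mm, then drops to the lid's weight, about 4 N.
- knob_grip (a point): The place to grip on the lid's knob: a black upright cylinder, 24 mm in diameter, 40 mm tall, standing on the middle of the lid's top face. The point lies on the knob's axis, 24 mm above the lid's top face; with the lid shut at box x = 0, y = 0, z = 136 mm. Its axes are those of the lid.
- vent (a joint): Angle of the vent lever (rad): 0 leaning 0.5 rad from upright towards the box's front (-x), 1.0 leaning 0.5 rad to the rear (+x), its stop: vent fully open. It starts between 0 and 0.25, turns with light friction (about 2 N at the ball) and stays where it is left.
- vent_pivot (a point): Pivot of the vent lever, at box x = -20 mm, y = +152 mm, z = 100 mm; the lever turns about the box's y axis. The lever is a steel rod 10 mm thick with a black ball 18 mm in diameter, its centre 55 mm from the pivot. The lid's side edge is 39 mm from the lever's middle plane.
- beaker: Bystander, loose: open glass beaker, 68 mm wide, 90 mm tall, stands 90 mm or so off the right side of the dry box. Origin: centre of its underside.
- bottle_a: Bystander, loose: small clear reagent bottle with white cap, 42 mm wide, 86 mm tall, in front of the dry box to the left. Origin: centre of its underside.
- bottle_b: Bystander, loose: small amber reagent bottle with white cap, 42 mm wide, 86 mm tall, left of the dry box, beyond the vent. Origin: centre of its underside.
- flask: Bystander, loose: conical glass flask, 72 mm wide at the foot, 102 mm tall, in front of the dry box to the right. Origin: centre of its underside.
- weigh_dish: Bystander, loose: white ceramic dish, 60 mm wide, 12 mm tall, at the right of the bench. Origin: centre of its underside.
- beaker_small: Bystander, loose: open glass beaker, 52 mm wide, 65 mm tall, at the left of the bench. Origin: centre of its underside.

How it is judged:
On the way, in this order (a step that is already met when the one before it is completed fails the run):
1. the vent lever is pushed fully back while the lid is still shut (value of joint vent above 0.85 rad and z of knob_grip in the frame of drybox below 0.139 m), for 0.2 s.
2. the lid is out of its seal, lifted by its knob (z of knob_grip in the frame of drybox above 0.143 m and contact force between the fingers and lid above 0.8 N and distance between the grasp point and knob_grip below 0.035 m), for 0.2 s.
At the end, for the whole second after the job is handed in: Fingers hold the knob (over 0.8 N, grasp point within 35 mm of knob_grip); lid steady (under 30 mm/s), underside 11 to 35 mm above the rim, not touching the box, within 30 mm of centred, level within 0.12 rad, turned under 0.25 rad from the box; vent lever still back (over 0.85 rad) (z of knob_grip in the frame of drybox between 0.147 and 0.171 m and horizontal distance between knob_grip and drybox below 0.03 m and angle between lid's own z axis and vertical below 0.12 rad and angle between the x axis of lid and the x axis of drybox, either way round below 0.25 rad and linear speed of lid below 0.03 m/s and contact force between lid and drybox below 0.1 N and value of joint vent above 0.85 rad and contact force between the fingers and lid above 0.8 N and distance between the grasp point and knob_grip below 0.035 m); the arm keeps its last pose, push and grip.
It fails at once if the lid flies up (more than 60 mm above the rim) (z of knob_grip in the frame of drybox above 0.196 m).
It fails at once if a bottle, beaker, flask or dish is moved more than 25 mm or tipped (distance of any of beaker, bottle_a, bottle_b, flask, weigh_dish, beaker_small from where it was at the start of the episode above 0.025 m or angle between any of beaker, bottle_a, bottle_b, flask, weigh_dish, beaker_small's own z axis and vertical above 0.35 rad).
It also fails if it takes over 45 s, if anything falls off the work surface, if the arm or the gripper's body presses on something with over 40 N, if the wrist force passes 120 N, or if a joint passes its speed limit or range.

## Working session

There is one attempt and no reset: what is moved stays moved. The work goes in short steps, Python scripts to look and compute and a tool call to move; the robot and the scene stay as the last step left them, time stands still between calls to the robot, and variables do not carry over. Pictures are saved under pics/ and viewed, about 8 in all and at most 12, crops included, and the job is handed in when it is done.

Besides the shell and the picture viewer there is one more tool, called after "Call:" as a command line: name --pt "numbers of a row" for each row, then --argument value for the rest. move_arm: Moves the arm, as the interface text tells. Its arguments: {"type":"object","properties":{"deltas":{"type":"array","items":{"type":"array","items":{"type":"number"}}},"claw":{"type":"number"},"squeeze":{"type":"number"}},"required":["deltas"]}

```bash
mkdir -p pics; cat > h.py <<'E'
import numpy as np, cv2
from station import arm
from scipy.spatial.transform import Rotation as R
def camT(n):
    c=arm.calibration(n); K=np.array(c["intrinsics"])
    if "T" in c: return K,np.array(c["T"])
    s=arm.get_state(); T=np.eye(4); T[:3,:3]=R.from_euler('xyz',s["ee_rot"]).as_matrix(); T[:3,3]=s["eef_pos"]
    return K,T@np.array(c["mount"])
def ray(n,uv):
    K,T=camT(n); d=np.linalg.solve(K,[uv[0],uv[1],1]); d=T[:3,:3]@(d*[1,-1,-1]); return T[:3,3],d/np.linalg.norm(d)
def atz(n,uv,z):
    o,d=ray(n,uv); return o+d*(z-o[2])/d[2]
def proj(n,P):
    K,T=camT(n); p=np.linalg.inv(T)@np.r_[P,1]; p=K@(p[:3]*[1,-1,-1]); return p[:2]/p[2]
def tri(obs):
    A=0;b=0
    for n,uv in obs:
        o,d=ray(n,uv); M=np.eye(3)-np.outer(d,d); A=A+M; b=b+M@o
    return np.linalg.solve(A,b)
E
python3 - <<'E'
from h import *
ims=[]
for c in ("scene","top"):
    im=arm.grab_frame(c); cv2.imwrite(f"pics/{c}.png",im[:,:,::-1])
    print(c,{k:np.round(v,3).tolist() for k,v in arm.calibration(c).items() if hasattr(v,'__len__')})
    for t in ("knob_grip","vent_pivot","drybox","lid"):
        print(t,[(np.round(d["xy"]),round(d["score"],2)) for d in arm.spot_point(t,c)[:2]])
    for t in ("vent","beaker","bottle_a","flask","weigh_dish"):
        print(t,[(np.round(d["xy"]),round(d["score"],2)) for d in arm.spot_in(t,c)[:3]])
s=arm.get_state(); print(s, arm.tcp_to_grasp)
E
```

```text
scene {'intrinsics': [[518.623, 0.0, 283.171], [0.0, 518.623, 209.884], [0.0, 0.0, 1.0]], 'T': [[-0.551, -0.694, 0.463, 1.171], [0.835, -0.454, 0.312, 0.434], [-0.006, 0.558, 0.83, 1.258], [0.0, 0.0, 0.0, 1.0]]}
knob_grip [(array([276., 225.]), 0.65), (array([212., 219.]), 0.52)]
vent_pivot [(array([331., 246.]), 0.56)]
drybox [(array([331., 302.]), 0.64)]
lid [(array([275., 236.]), 0.69)]
vent [(array([334., 233.]), 0.49)]
beaker [(array([213., 206.]), 0.82)]
bottle_a [(array([335., 292.]), 0.93), (array([328., 200.]), 0.67)]
flask [(array([277., 180.]), 0.83)]
weigh_dish [(array([175., 151.]), 0.69), (array([209., 207.]), 0.27), (array([328., 200.]), 0.18)]
top {'intrinsics': [[434.155, 0.0, 276.82], [0.0, 434.155, 209.142], [0.0, 0.0, 1.0]], 'T': [[-0.03, 0.996, -0.08, 0.439], [-1.0, -0.029, 0.003, 0.015], [0.0, 0.08, 0.997, 1.2], [0.0, 0.0, 0.0, 1.0]]}
knob_grip [(array([275., 179.]), 0.93), (array([346., 182.]), 0.3)]
vent_pivot [(array([215., 200.]), 0.65)]
drybox []
lid [(array([272., 181.]), 0.74)]
vent []
beaker [(array([352., 178.]), 0.65)]
bottle_a [(array([196., 174.]), 0.82), (array([260., 264.]), 0.55)]
flask [(array([320., 253.]), 0.78)]
weigh_dish [(array([442., 227.]), 0.6)]
{'t': 1.0, 'q': array([-9.26894219e-01,  3.58592761e-01,  1.18672613e-02, -4.45072619e-05,
       -1.22408357e+00, -2.88086864e-01]), 'qd': array([-0.00062393,  0.00111879,  0.00036034, -0.00054755, -0.00068112,
       -0.00161823]), 'joint_efforts': array([-3.30768671e-04, -5.82384396e+01,  2.93307602e+01,  7.00270012e+00,
        1.25745765e-02, -3.59405885e-05]), 'eef_pos': array([ 0.23510538, -0.63269402,  0.40464363]), 'ee_rot': array([ 3.14156854e+00,  3.65119469e-05, -2.78579253e+00]), 'force': array([-0.34362653, -0.38100558,  0.31239189]), 'moment': array([-0.02182934, -0.00032134, -0.00018443]), 'width': 0.08741240181473119} 0.1593
```

View pics/scene.png

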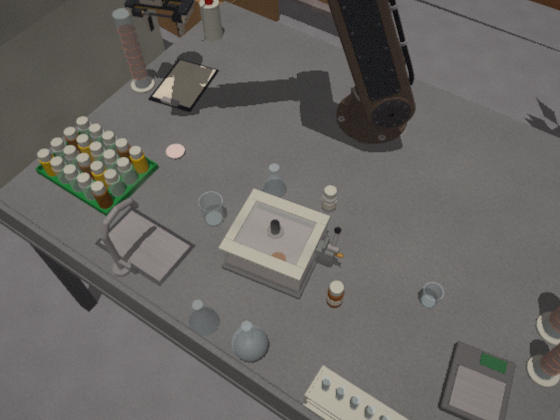

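View pics/top.png

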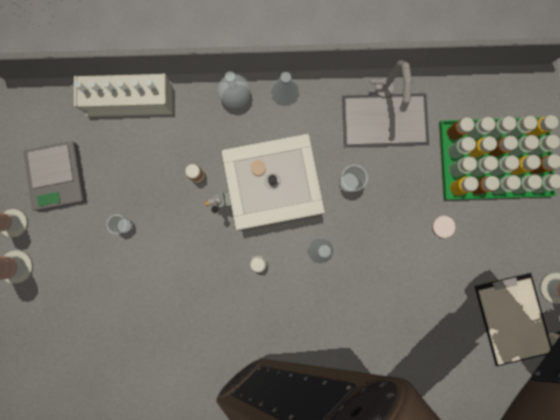

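```bash
python3 - <<'E'
from h import *
t=cv2.imread("pics/top.png")[120:280,180:380]; s=cv2.imread("pics/scene.png")[170:320,200:390]
t=cv2.resize(t,(800,640))[:600]; s=cv2.resize(s,(760,600),interpolation=cv2.INTER_CUBIC)
cv2.imwrite("pics/tc.png",t); cv2.imwrite("pics/sc.png",s)
# lid fit: white frame top by threshold
im=cv2.imread("pics/top.png"); g=im.min(axis=2)
m=(g>130).astype(np.uint8); n,l,st,c=cv2.connectedComponentsWithStats(m)
for i in range(1,n):
    if 200<c[i][0]<340 and 120<c[i][1]<240 and st[i][4]>300:
        ys,xs=np.where(l==i); r=cv2.minAreaRect(np.c_[xs,ys].astype(np.float32)); b=cv2.boxPoints(r)
        P=np.array([atz("top",p,.112) for p in b]); print(st[i],b.round(1).tolist()); print(P.round(3)); print("c",P.mean(0),np.linalg.norm(np.diff(P,axis=0),axis=1)); 
        e=P-np.roll(P,1,0); print(np.degrees(np.arctan2(e[:,1],e[:,0])))
print("knob tri",tri([("scene",(276,225)),("top",(275,179))]),"top z.136",atz("top",(275,179),.136),"scene",atz("scene",(276,225),.136))
E
```

```text
[ 221  133  104   97 7333] [[216.0, 150.0], [308.70001220703125, 131.5], [324.79998779296875, 212.0], [232.10000610351562, 230.60000610351562]]
[[ 0.682  0.162  0.112]
 [ 0.723 -0.075  0.112]
 [ 0.516 -0.108  0.112]
 [ 0.476  0.126  0.112]]
c [0.59956942 0.0260884  0.112     ] [0.2407943  0.20986855 0.2371978 ]
[  10.07688103  -80.19597085 -170.90630504   99.62520667]
knob tri [0.59720319 0.01873831 0.13801641] top z.136 [0.59993665 0.01441922 0.136     ] scene [0.59397727 0.02244888 0.136     ]
```

View pics/tc.png

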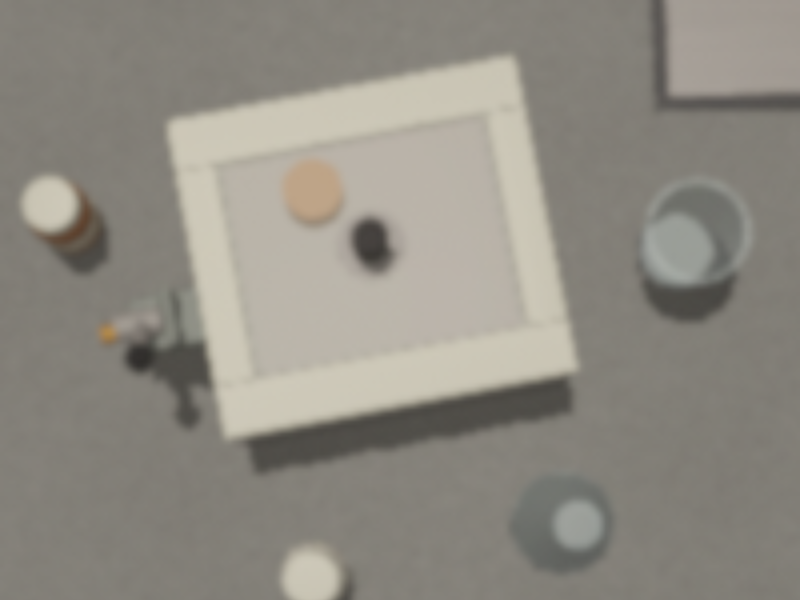

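View pics/sc.png

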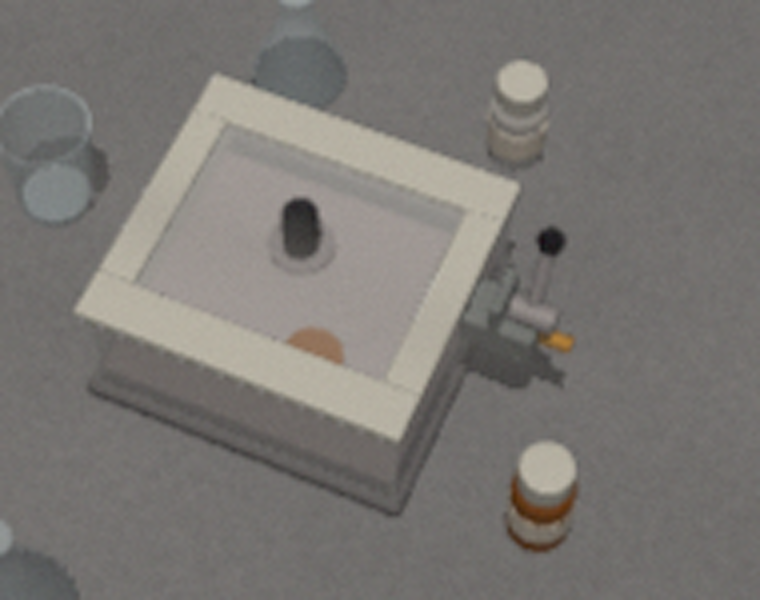

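```bash
python3 - <<'E'
from h import *
A=[(222,150),(309.2,134),(324.2,212.7),(236.5,229.7)]
# world order in top: RL, RR, FR, FL
S=[(300,279.5),(219.2,247.5),(253.7,188.5),(329.7,216.2)]
for a,s in zip(A,S): print(tri([("top",a),("scene",s)]).round(4),atz("top",a,.112).round(4),atz("scene",s,.112).round(4))
for n,Q in(("top",A),("scene",S)):
    P=np.array([atz(n,p,.112) for p in Q]); c=P.mean(0); e1=(P[0]+P[3]-P[1]-P[2]);e2=P[0]+P[1]-P[2]-P[3]
    print(n,c.round(4),np.linalg.norm(e1)/2,np.linalg.norm(e2)/2,np.degrees(np.arctan2(-e1[0],e1[1])),np.degrees(np.arctan2(e2[1],e2[0])))
print("knobtop",atz("top",(272.2,178.7),.152),atz("scene",(275,221.5),.152))
print("ball",tri([("top",(215,209.2)),("scene",(337.7,230.2))]))
for y in(9.5,10,10.5,11):
  c=np.array([.597,.019,0]);r=R.from_euler('z',y,degrees=True).as_matrix()
  for th in(0,.12,.25):print(y,th,(c+r@[-.02-.055*np.sin(.5-th),.152,.1+.055*np.cos(.5-th)]).round(4))
for t in ("bottle_b","bottle_a","beaker","flask"):
  d=arm.masks_of(t,"top");print(t,[(x["xy"],atz("top",x["xy"],.08).round(3),round(x["score"],2)) for x in d[:2]])
print("cap_b",atz("top",(193,171.3),.086),"cap_a",atz("top",(258,264),.086))
E
```

```text
[0.681  0.1486 0.1117] [0.6819 0.1469 0.112 ] [0.6802 0.1504 0.112 ]
[ 0.7163 -0.074   0.1079] [ 0.7167 -0.0762  0.112 ] [ 0.7168 -0.0695  0.112 ]
[ 0.5144 -0.1065  0.1071] [ 0.5145 -0.1067  0.112 ] [ 0.5169 -0.1034  0.112 ]
[0.4783 0.1153 0.107 ] [0.4783 0.1146 0.112 ] [0.4812 0.117  0.112 ]
top [0.5979 0.0197 0.112 ] 0.22498489011929337 0.20531975009074152 9.078212011052237 8.80887055450755
scene [0.5988 0.0236 0.112 ] 0.22309591861996816 0.20228514221507501 9.32888161177662 9.57557127612508
knobtop [0.59845866 0.02122654 0.152     ] [0.59489598 0.02035744 0.152     ]
ball [0.52790327 0.16371831 0.14645833]
9.5 0 [0.5262 0.1613 0.1483]
9.5 0.12 [0.5321 0.1622 0.1511]
9.5 0.25 [0.5388 0.1634 0.1533]
10 0 [0.5249 0.1606 0.1483]
10 0.12 [0.5308 0.1617 0.1511]
10 0.25 [0.5375 0.1629 0.1533]
10.5 0 [0.5237 0.16   0.1483]
10.5 0.12 [0.5296 0.1611 0.1511]
10.5 0.25 [0.5363 0.1623 0.1533]
11 0 [0.5225 0.1594 0.1483]
11 0.12 [0.5283 0.1605 0.1511]
11 0.25 [0.535  0.1618 0.1533]
bottle_b [([258.1, 262.6], array([0.394, 0.064, 0.08 ]), 0.72), ([195.2, 174.3], array([0.627, 0.222, 0.08 ]), 0.58)]
bottle_a [([258.1, 262.6], array([0.394, 0.064, 0.08 ]), 0.72), ([195.2, 174.3], array([0.627, 0.222, 0.08 ]), 0.58)]
beaker [([349.8, 179.7], array([ 0.601, -0.18 ,  0.08 ]), 0.67), ([260.8, 263.0], array([0.392, 0.057, 0.08 ]), 0.52)]
flask [([319.6, 251.5], array([ 0.417, -0.095,  0.08 ]), 0.57)]
cap_b [0.63390051 0.2263109  0.086     ] cap_a [0.39028994 0.06409033 0.086     ]
```

Call:
move_arm --pt "21.5 30 0 0 0 -1.1" --pt "21.5 30 0 0 0 -1.1" --pt "21.5 30 0 0 0 -1.1" --pt "21.5 30 0 0 0 -1.1" --pt "21.5 30 0 0 0 -1.1" --claw 255 --squeeze 20

```text
t: 1.62
eef_pos: [0.3432, -0.4813, 0.4048]
ee_rot: [-3.141, 0.0, -2.883]
force: [0.7, -0.3, 0.5]
width: 0.0595
```

Call:
move_arm --pt "21.5 30 0 0 0 -1.1" --pt "21.5 30 0 0 0 -1.1" --pt "21.5 30 0 0 0 -1.1" --pt "21.5 30 0 0 0 -1.1" --pt "21.5 30 0 0 0 -1.1"

```text
t: 2.03
eef_pos: [0.4508, -0.3311, 0.405]
ee_rot: [-3.141, 0.001, -2.979]
force: [1.0, 0.7, 0.2]
width: 0.0266
```

Call:
move_arm --pt "2 32 0 0 0 0" --pt "2 32 0 0 0 0" --pt "2 32 0 0 0 0" --pt "2 32 0 0 0 0" --pt "2 32 0 0 0 0"

```text
t: 2.45
eef_pos: [0.4599, -0.1712, 0.4049]
ee_rot: [-3.141, 0.001, -2.978]
force: [0.6, -0.3, 0.1]
width: 0.0003
```

Call:
move_arm --pt "2 33 0 0 0 0" --pt "2 33 0 0 0 0" --pt "2 33 0 0 0 0" --pt "2 33 0 0 0 0" --pt "2 33 0 0 0 0"

```text
t: 2.87
eef_pos: [0.4698, -0.0062, 0.4051]
ee_rot: [3.141, 0.001, -2.978]
force: [0.3, -0.9, -0.0]
width: 0.0002
```

Call:
move_arm --pt "2 33 0 0 0 0" --pt "2 33 0 0 0 0" --pt "2 33 0 0 0 0" --pt "2 33 0 0 0 0" --pt "0 0 0 0 0 0"

```text
t: 3.28
eef_pos: [0.4786, 0.1285, 0.4049]
ee_rot: [3.141, 0.001, -2.975]
force: [-0.3, 1.0, 0.2]
width: 0.0004
```

Call:
move_arm --pt "0 14 -17 0 0 0" --pt "0 14 -17 0 0 0" --pt "0 0 -18 0 0 0" --pt "0 0 -18 0 0 0" --pt "0 0 -17 0 0 0"

```text
t: 3.7
eef_pos: [0.4779, 0.1524, 0.3169]
ee_rot: [3.141, 0.0, -2.977]
force: [0.1, -0.8, -0.4]
width: 0.0006
```

```bash
python3 - <<'E'
from h import *
s=arm.get_state(); print(s["eef_pos"],s["force"])
a=arm.grab_frame("scene")[170:320,250:440,::-1]; b=arm.grab_frame("wrist")[:,:,::-1]
cv2.imwrite("pics/p1.png",np.hstack([cv2.resize(a,(400,300),interpolation=cv2.INTER_CUBIC),cv2.resize(b,(400,300))]))
E
```

```text
[0.47792826 0.15238309 0.31687846] [ 0.13697175 -0.78569324 -0.42916011]
```

View pics/p1.png

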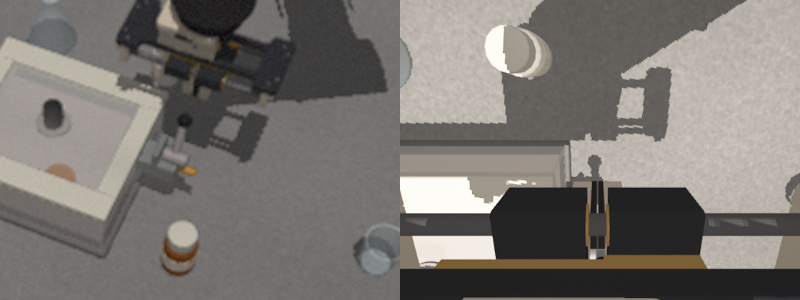

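Call:
move_arm --pt "8 2 0 0 0 0" --pt "8 1 0 0 0 0" --pt "6 1 0 0 0 0" --pt "6 1 0 0 0 0" --pt "6 1 0 0 0 0"

```text
t: 4.22
eef_pos: [0.5129, 0.1583, 0.3183]
ee_rot: [3.141, 0.0, -2.978]
force: [-5.2, 0.6, 4.1]
width: 0.0005
```

Call:
move_arm --pt "5 1 0 0 0 0" --pt "5 1 0 0 0 0" --pt "5 1 0 0 0 0" --pt "5 1 0 0 0 0" --pt "5 0 0 0 0 0"

```text
t: 4.63
eef_pos: [0.5376, 0.1626, 0.3177]
ee_rot: [3.141, 0.0, -2.978]
force: [-1.1, 1.7, 1.0]
width: 0.0005
```

Call:
move_arm --pt "3 1 0 0 0 0" --pt "3 0 0 0 0 0" --pt "3 1 0 0 0 0" --pt "3 0 0 0 0 0" --pt "3 1 0 0 0 0"

```text
t: 5.05
eef_pos: [0.5522, 0.1652, 0.3174]
ee_rot: [-3.142, -0.001, -2.978]
force: [-1.5, -0.9, -1.2]
width: 0.0003
```

Call:
move_arm --pt "2 0 0 0 0 0" --pt "2 1 0 0 0 0" --pt "2 0 0 0 0 0" --pt "1 0 0 0 0 0" --pt "1 0 0 0 0 0"

```text
t: 5.47
eef_pos: [0.5601, 0.1663, 0.3175]
ee_rot: [-3.142, -0.0, -2.978]
force: [-2.4, 0.8, -0.9]
width: 0.0003
```

Call:
move_arm --pt "1 0 0 0 0 0" --pt "1 0 0 0 0 0" --pt "1 0 0 0 0 0" --pt "1 0 0 0 0 0" --pt "0 0 0 0 0 0"

```text
t: 5.88
eef_pos: [0.5635, 0.1663, 0.3174]
ee_rot: [3.142, -0.002, -2.978]
force: [-6.7, 1.8, 0.9]
width: 0.0004
```

Force begins to rise; press a little more onto the stop.

Call:
move_arm --pt "1 0 0 0 0 0" --pt "1 0 0 0 0 0" --pt "1 0 0 0 0 0" --pt "0 0 0 0 0 0" --pt "0 0 0 0 0 0"

```text
t: 6.3
eef_pos: [0.5647, 0.1662, 0.3172]
ee_rot: [3.141, -0.006, -2.978]
force: [-16.7, 4.1, 7.5]
width: 0.0005
```

```bash
python3 - <<'E'
from h import *
s=arm.get_state(); print(s["eef_pos"],s["force"])
a=arm.grab_frame("scene")[190:290,290:420,::-1]; b=arm.grab_frame("top")[150:250,170:300,::-1]
cv2.imwrite("pics/p2.png",np.hstack([cv2.resize(x,(400,308),interpolation=cv2.INTER_CUBIC) for x in (a,b)]))
E
```

```text
[0.56474309 0.16624028 0.3171685 ] [-16.65435      4.10099214   7.52177864]
```

View pics/p2.png

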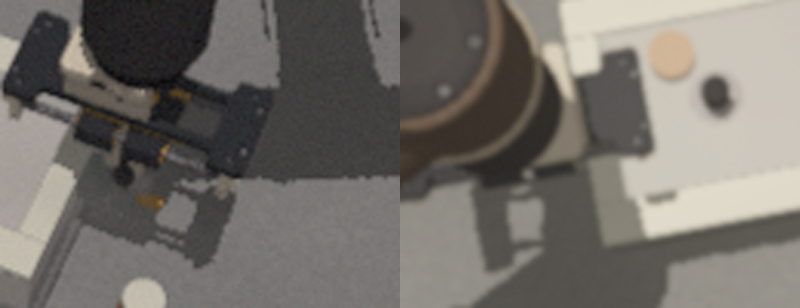

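Call:
move_arm --pt "-10 -2 0 0 0 0" --pt "-20 -3 0 0 0 0" --pt "0 0 20 0 0 0" --pt "0 0 30 0 0 0" --pt "0 0 30 0 0 0"

```text
t: 6.82
eef_pos: [0.537, 0.1611, 0.3988]
ee_rot: [-3.141, 0.001, -2.977]
force: [2.0, 0.8, 0.8]
width: 0.0004
```

Call:
move_arm --pt "12 -28 0 0 0 0" --pt "12 -28 0 0 0 0" --pt "12 -28 0 0 0 0" --pt "12 -28 0 0 0 0" --pt "12 -28 0 0 0 0" --claw 0

```text
t: 7.23
eef_pos: [0.5978, 0.0199, 0.3986]
ee_rot: [-3.141, 0.003, -2.977]
force: [-0.5, 0.5, 0.0]
width: 0.0283
```

Call:
move_arm --pt "0 0 0 0 0 0" --pt "0 0 0 0 0 0" --pt "0 0 0 0 0 0" --pt "0 0 0 0 0 0" --pt "0 0 0 0 0 0"

```text
t: 7.65
eef_pos: [0.5969, 0.0221, 0.398]
ee_rot: [3.142, 0.001, -2.977]
force: [0.1, 0.8, 0.4]
width: 0.0616
```

```bash
python3 - <<'E'
from h import *
s=arm.get_state(); print(s["eef_pos"],s["ee_rot"],s["force"])
b=arm.grab_frame("wrist")[:,:,::-1]
print([(d["xy"],d["score"],atz("wrist",d["xy"],.136)) for d in arm.spot_point("knob_grip","wrist")])
print("expect",proj("wrist",[.5975,.021,.136]),proj("wrist",[.5975,.021,.152]))
a=arm.grab_frame("scene")[180:300,210:370,::-1]
cv2.imwrite("pics/p3.png",np.hstack([cv2.resize(x,(400,300),interpolation=cv2.INTER_CUBIC) for x in (a,b)]))
E
```

```text
[0.59693589 0.022115   0.39796311] [ 3.14151757e+00  7.50248640e-04 -2.97655553e+00] [0.10952816 0.7635056  0.35395965]
[([273.2, 222.6], 0.85, array([0.60006356, 0.02116877, 0.136     ]))]
expect [273.53619638 219.31868443] [273.36944555 226.68719892]
```

View pics/p3.png

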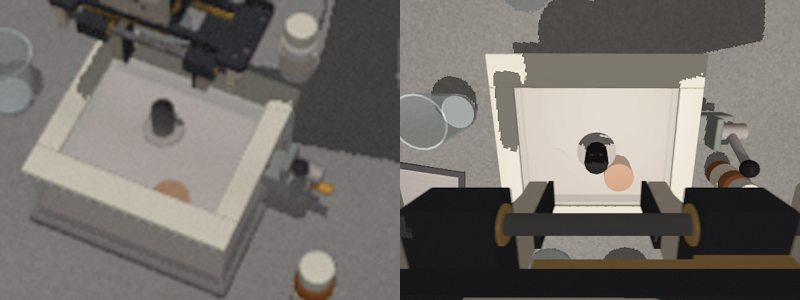

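Call:
move_arm --pt "1 0 -24 0 0 0" --pt "0 0 -24 0 0 0" --pt "0 0 -24 0 0 0" --pt "0 0 -18 0 0 0" --pt "0 0 -10 0 0 0"

```text
t: 8.22
eef_pos: [0.5973, 0.0216, 0.2954]
ee_rot: [-3.141, -0.003, -2.977]
force: [-0.2, 1.0, -0.5]
width: 0.0872
```

Call:
move_arm --pt "0 0 0 0 0 0" --pt "0 0 0 0 0 0" --pt "0 0 0 0 0 0" --pt "0 0 0 0 0 0" --pt "0 0 0 0 0 0" --claw 255 --squeeze 40

```text
t: 8.63
eef_pos: [0.5984, 0.0214, 0.2989]
ee_rot: [3.141, 0.002, -2.978]
force: [0.6, 0.1, -0.4]
width: 0.0597
```

Call:
move_arm --pt "0 0 0 0 0 0" --pt "0 0 0 0 0 0" --pt "0 0 0 0 0 0" --pt "0 0 0 0 0 0" --pt "0 0 0 0 0 0"

```text
t: 9.05
eef_pos: [0.5981, 0.0213, 0.2977]
ee_rot: [-3.142, -0.0, -2.978]
force: [-0.7, -0.1, -0.9]
width: 0.0266
```

Call:
move_arm --pt "0 0 0 0 0 0" --pt "0 0 0 0 0 0" --pt "0 0 0 0 0 0" --pt "0 0 0 0 0 0" --pt "0 0 0 0 0 0"

```text
t: 9.47
eef_pos: [0.5981, 0.0212, 0.2977]
ee_rot: [-3.142, -0.0, -2.978]
force: [-0.1, 0.2, 1.2]
width: 0.0232
```

Call:
move_arm --pt "0 0 0.5 0 0 0" --pt "0 0 1 0 0 0" --pt "0 0 1 0 0 0" --pt "0 0 1 0 0 0" --pt "0 0 1 0 0 0"

```text
t: 9.88
eef_pos: [0.5977, 0.0213, 0.301]
ee_rot: [3.141, -0.002, -2.978]
force: [2.6, 0.1, -14.0]
width: 0.0233
```

Call:
move_arm --pt "0 0 1 0 0 0" --pt "0 0 1 0 0 0" --pt "0 0 1 0 0 0" --pt "0 0 1 0 0 0" --pt "0 0 1 0 0 0"

```text
t: 10.3
eef_pos: [0.5983, 0.0213, 0.3082]
ee_rot: [-3.142, 0.001, -2.978]
force: [-0.2, 0.9, -4.1]
width: 0.023
```

Call:
move_arm --pt "0 0 1 0 0 0" --pt "0 0 1 0 0 0" --pt "0 0 1 0 0 0" --pt "0 0 1 0 0 0" --pt "0 0 1 0 0 0"

```text
t: 10.72
eef_pos: [0.5981, 0.0213, 0.3123]
ee_rot: [-3.142, 0.0, -2.978]
force: [-0.4, 0.5, -4.6]
width: 0.0231
```

Call:
move_arm --pt "0 0 2 0 0 0" --pt "0 0 2 0 0 0" --pt "0 0 2 0 0 0" --pt "0 0 1 0 0 0" --pt "0 0 0 0 0 0"

```text
t: 11.13
eef_pos: [0.5982, 0.0213, 0.3195]
ee_rot: [3.142, 0.001, -2.978]
force: [0.4, 1.0, -3.9]
width: 0.0235
```

Call:
move_arm --pt "0 0 0 0 0 0" --pt "0 0 0 0 0 0" --pt "0 0 0 0 0 0" --pt "0 0 0 0 0 0" --pt "0 0 0 0 0 0"

```text
t: 11.55
eef_pos: [0.5981, 0.0213, 0.3191]
ee_rot: [-3.142, -0.0, -2.978]
force: [0.4, -0.6, -3.8]
width: 0.0236
```

```bash
python3 - <<'E'
from h import *
s=arm.get_state(); print(s["eef_pos"],s["ee_rot"],s["force"],s["moment"],s["width"])
a=arm.grab_frame("scene")[150:300,200:400,::-1]; b=arm.grab_frame("wrist")[:,:,::-1]
print([(d["xy"],d["score"]) for d in arm.spot_point("knob_grip","wrist")],proj("wrist",[.598,.0213,.158]))
cv2.imwrite("pics/p4.png",np.hstack([cv2.resize(x,(400,300),interpolation=cv2.INTER_CUBIC) for x in (a,b)]))
E
```

```text
[0.59808914 0.02127452 0.3190716 ] [-3.14156796e+00 -1.36751424e-04 -2.97781481e+00] [ 0.43837164 -0.59015886 -3.82704407] [-0.04183118  0.06178364  0.01747012] 0.023589676482669887
[([278.3, 290.8], 0.76)] [274.57195214 288.67748499]
```

View pics/p4.png

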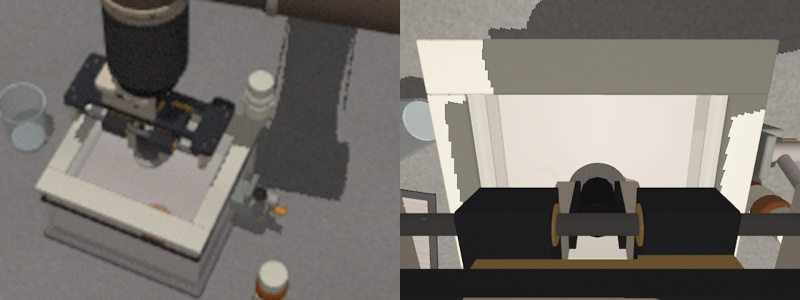

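```bash
python3 -c "
from station import arm
print(arm.job_done())"
```

```text
the job is handed in; nothing more can be done
None
```

I vented the box, pulled the lid free of its seal by the knob, and handed the job in with the lid held about 21 mm above the rim. No verdict was reported.

- **Vent:** I pushed the lever back with closed fingers until the force rose to about 17 N at the stop. The wrist picture afterwards showed it leaning to the rear. I never read the joint angle directly.
- **Lift:** I gripped the knob at 40 N and raised the lid in 1 mm steps. The pull read about 14 N at the seal, then fell to about 4 N, which is the lid's weight.
- **Final hold:** The gripper was still, tilted under 0.001 rad and turned within about 0.01 rad of the box. It stood within a few mm of the box centre I measured. The fingers were 23.6 mm apart on the 24 mm knob, and the steady 3.8 N load suggests the lid touches nothing.
- **Last pictures:** They showed the lid level and clear of the rim. The bottles and beaker in view were upright and in place. I did not measure the other bystanders again, but the arm passed well above them all.

The knob position the network found in the last wrist picture agreed with my estimate to about 4 pixels. No check failed.

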